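# Open the roll-top and load the check weight on the balance

### The arm

A 6-joint arm with a two-finger parallel gripper is mounted at the origin on the work surface. World frame = base frame: x ahead of the robot, y to its left, z up, the work surface at z = 0. Lengths are in m, angles in rad, forces in N, time in s.
With the tool pointing down it reaches from about 0.35 to 0.975 m from the base axis. Payload 4.9 kg.
Tool frame: the origin (TCP) lies on the centre line of the jaws, within the pads' length; the fingertips stand 14 mm ahead of it and the grasp point (between the pads) lies 5 mm behind it; z points along the fingers, y is the line along which they close (so a half turn about z gives the same grasp; the last joint's range is limited). The gripper opens to 85 mm and grips with 20 to 120 N. Pads are 22 mm wide; open, the fingers measure 114 mm over their backs; the gripper's body (76 mm by 85 mm) begins 54 mm behind the grasp point. The pads swing forward as they close: fully open they stand 13 mm farther back than shut.
Start: joints at [-1.307, 0.053, 1.613, -0, 1.476, -0.119], TCP at [0.233, -0.58, 0.245] pointing down, gripper open.
Joint ranges: [-3.01, 3.01], [-1.01, 2.22], [0.06, 2.58], [-1.02, 4.17], [0.09, 2.62], [-3.14, 3.14]. Speed limits (rad/s): [2.57, 2.57, 3.14, 3.14, 3.14, 3.14].

### API

Orientations are given as a unit quaternion [w, x, y, z].
In Python, from plant import * gives the robot as it stands.
- The arm moves only by the tool send_rows, never from a script. Its argument "steps" is a list of rows, each an object with "translation": the shift along the tool's x, y, z in cm, a list of three; "delta_rot": the turn, a rotation vector about the tool's x, y, z in rad, a list of three; "jaw": the finger opening in cm, from 0 to 8.54. In form: [{"translation": [dx, dy, dz], "delta_rot": [rx, ry, rz], "jaw": jaw}, ...]. A call has exactly 8 rows; each row is the pose to reach, as a shift and turn from the pose commanded when the call began, along the tool's axes at that moment; what a row does not reach only later rows make up. A row lasts 1/10 s, in which the tool goes at most 50 mm and 8.59 degrees, less where a joint would pass 70% of its speed; a pose out of reach is approached as far as the arm can. A call with a gripper value outside its range is refused whole. The fingers move at their own pace and stop on an object; the grip force is fixed at half the most. Time passes only in rows, so rows that repeat a pose let the fingers close, or fill a call up. It gives the time, the measured TCP pose, the force, the opening and the grip force at its end, in the units of the state.
- state(): the state, without advancing time (a new reading comes with each control period).
- grab_frame(name): name is "side" or "top" or "wrist"; returns a dict with "pixels" (420x560x3 uint8, blue, green, red), "range_z" (420x560 float32, m along the optical axis (not along the pixel's ray), 0 where there is no reading), "fx", "fy", "cx", "cy" (pixels), "rvec" (rotation vector, rad) and "tvec" (3), from world to camera coordinates, as OpenCV has them. Camera axes: x right, y down, z forward; pixel columns grow to the right and rows downward; lengths in m; the calibration is good to about 2 mm. A picture is of the moment at which its call begins.
- job_done(): hands the job in; it is judged then, once.
The state is a dict: "time": time; "joint_pos": joint angles; "joint_vel": joint speeds; "joint_efforts": joint torques, N m; "tool_pos": TCP position; "tool_rot": TCP orientation; "contact_force": force on the tool from outside, world axes, zero at the start; "ft_torque": the same for the moment, N m; "gripper_width": opening from 0.0 (shut) to 1.0 (fully open); "grasp_force": force on a finger pad.
Only numpy, scipy, OpenCV 4.12 (cv2) and the standard library are available. Lean on these libraries where they do the work, as an engineer would, in place of code of your own. Each camera call takes 0.05 s, during which the arm holds its last target. There are 200 camera calls.

### The job

Raise the slatted shutter of the roll-top cabinet by its handle, all the way up so that it stays open when let go. Then take the largest of the knobbed steel check weights out of the tray inside and set it down gently, upright, in the middle of the balance pan. Leave the shutter open, and the other things in the tray standing where they are.

Things in the scene. Friction and masses are not known exactly. Their poses are not given: they have to be found in the camera images.
- cabinet: White half-barrel roll-top cabinet fixed to the bench, left or right of the middle: 448 mm wide (y), 410 deep (x), 260 high at x = 0. Origin: centre of its underside; x points from its open front to its rear hood, y to its left, z up. Plinth 50 mm high; half-round side walls of 210 mm radius about the track axis, 14 mm thick, 420 mm apart inside.
- track_axis (a point): Middle of the line (along cabinet y) about which the circular side tracks curve: 50 mm above the cabinet's origin; axes as the cabinet. With the shutter fully raised, the cabinet's front half is open from the front and from above; the shutter's front edge is then 35 mm in front of this line and 190 mm above it.
- tray_center (a point): Centre of the tray floor inside the front half of the cabinet (cabinet x = -0.1125, z = 0.052), 135 x 270 mm, with a 12 mm high lip at its sides and rear. Five small things stand upright on it, in two rows 55 mm apart (cabinet x about -0.140 and -0.085) and 80 mm apart along y. Axes as the cabinet.
- shutter (a joint): Slatted aluminium shutter, 0.7 to 1 kg, its slats running in the curved side tracks, 190 mm from the tracks' centre line. Value in rad along the arc: 0 shut, 1.35 fully raised (its stop). Its bottom rail is heavy: let go below about 0.95 rad it slides shut again, beyond 1.2 rad it stays open by itself. Raising takes about 5 to 8 N at the handle.
- handle_grip (a point): Grip point in the shutter's black handle, a flat fin standing straight out from the slats at mid-width: 16 mm thick along cabinet y (pinch its two flat sides), 50 long outwards, 30 along the arc. The point is 228 mm from the track axis, 17 from the fin's end, 33 off the slats, at 14 degrees above level plus the joint value. A gripper kept pointing down can let the fin turn between its pads.
- big_weight_center (a point): The largest check weight: plain steel, 0.5 kg, cylinder 38 mm across and 48 mm high, with a narrow neck and a 22 mm knob on top, 72 mm high overall. Stands upright in the cabinet's tray, in any of the five places. The point is on its axis, 36 mm above its underside; z axis up.
- pan_center (a point): Centre of the top surface of the balance's square steel pan (170 x 170 mm, 6 mm thick), about 78 mm above the bench; axes as the balance.
- balance: White top-pan balance fixed to the bench, 310 mm deep (x), 200 mm wide (y), display towards the robot, on the other side from the cabinet. Origin: centre of its underside; the pan's centre is at x = 0.05, z = 0.078 in this frame.
- mid_weight_center (a point): Middle check weight, same form in steel, 29 mm across, 52 mm high, 0.2 kg, in the tray; point 26 mm above its underside. Not to be moved.
- small_weight_center (a point): Smallest check weight, same form, 23 mm across, 40 mm high, in the tray; point 20 mm above its underside. Not to be moved.
- jar_center (a point): Clear jar with a white cap, 38 mm across, 50 mm high, in the tray; point half-way up. Not to be moved.
- vial_center (a point): Amber vial with a black cap, 28 mm across, 50 mm high, in the tray; point half-way up. Not to be moved.

How it is judged:
On the way:
1. the shutter is raised (joint above 1.2 rad) and stays open with the robot's fingers off it and the cabinet (value of joint shutter above 1.2 rad and contact force between the fingers and cabinet below 0.1 N), for 0.4 s.
At the end, for the whole second after the job is handed in: The shutter is still raised (above 1.2 rad); the largest weight stands upright (within 0.1 rad) and still on the pan, its axis within 30 mm of the pan's centre, let go (value of joint shutter above 1.2 rad and horizontal distance between big_weight_center and pan_center below 0.03 m and z of big_weight_center in the frame of pan_center between 0.032 and 0.04 m and angle between big_weight_center's own z axis and vertical below 0.1 rad and linear speed of big_weight below 0.02 m/s); the robot touches nothing.
It fails at once if the weight is dropped or pressed on the balance with more than 40 N (contact force between big_weight and balance above 40 N).
It fails at once if another weight, the jar or the vial in the tray is moved by more than 40 mm or knocked over (distance of any of mid_weight_center, small_weight_center, jar_center, vial_center from where it was at the start of the episode above 0.04 m or angle between any of mid_weight_center, small_weight_center, jar_center, vial_center's own z axis and vertical above 0.6 rad).
It also fails if it takes over 72 s, if anything falls off the work surface, if the arm or the gripper's body presses on something with over 40 N, if the wrist force passes 120 N, or if a joint passes its speed limit or range.

## Working session

There is one attempt and no reset: what is moved stays moved. The work goes in short steps, Python scripts to look and compute and a tool call to move; the robot and the scene stay as the last step left them, time stands still between calls to the robot, and variables do not carry over. Pictures are saved under pics/ and viewed, at most 10 in all, crops included, and the job is handed in when it is done.

Besides the shell and the picture viewer there is one more tool, called after "Emit:" in YAML: its name, and indented under it one key for each argument. send_rows: Moves the arm, as the interface text tells. Its arguments: {"type":"object","properties":{"steps":{"type":"array","items":{"type":"object","properties":{"translation":{"type":"array","items":{"type":"number"}},"delta_rot":{"type":"array","items":{"type":"number"}},"jaw":{"type":"number"}}}}},"required":["steps"]}

```bash
mkdir -p pics
cat > h.py <<'E'
from plant import *
import numpy as np, cv2
from scipy.spatial.transform import Rotation as R
def cloud(f):
    z=f["range_z"]; v,u=np.mgrid[0:z.shape[0],0:z.shape[1]]
    p=np.stack([(u-f["cx"])/f["fx"]*z,(v-f["cy"])/f["fy"]*z,z],-1)
    M=cv2.Rodrigues(np.array(f["rvec"],float))[0]
    P=(p-np.array(f["tvec"]).ravel())@M
    P[z<=0]=np.nan
    return P
def rot(q): return R.from_quat([q[1],q[2],q[3],q[0]])
E
python3 - <<'E'
from h import *
fs={n:grab_frame(n) for n in("side","top")}
for n,f in fs.items(): np.savez(f"{n}0.npz",**f)
cv2.imwrite("pics/a.png",cv2.resize(np.vstack([fs["side"]["pixels"],fs["top"]["pixels"]]),(400,600),interpolation=cv2.INTER_AREA))
cv2.imwrite("pics/top.png",fs["top"]["pixels"]);cv2.imwrite("pics/side.png",fs["side"]["pixels"])
print(state())
for n,f in fs.items():
    M=cv2.Rodrigues(np.array(f["rvec"],float))[0];print(n,-M.T@np.array(f["tvec"]).ravel(),M[2],f["fx"])
E
```

```text
{'time': 0.1, 'joint_pos': array([-1.30699272e+00,  5.32911730e-02,  1.61415223e+00,  2.05351711e-05,
        1.47600167e+00, -1.18997454e-01]), 'joint_vel': array([ 5.38755501e-05, -1.22779062e-03, -4.87756655e-03, -4.88258884e-04,
        1.18254246e-03, -9.86785815e-04]), 'joint_efforts': array([-9.29506882e-06, -3.94901204e+01, -3.71363997e+01, -1.30804701e-04,
        3.91917667e-03, -7.97031987e-06]), 'tool_pos': array([ 0.23331645, -0.57924026,  0.24418839]), 'tool_rot': array([-9.24519588e-04,  9.81738535e-01,  1.90232991e-01, -5.68078445e-05]), 'contact_force': array([-0.45817713, -0.23764431,  0.24321911]), 'ft_torque': array([-0.01885828, -0.04124228, -0.0154676 ]), 'grasp_force': 0.0, 'gripper_width': 0.9981168443771752}
side [ 0.48316191 -0.3168587   0.96992202] [ 0.07743915  0.32304371 -0.94321044] 415.30464624049773
top [ 0.37180438 -0.02527219  1.10344777] [ 0.15542913  0.00101776 -0.98784652] 402.39506902224804
```

View pics/top.png

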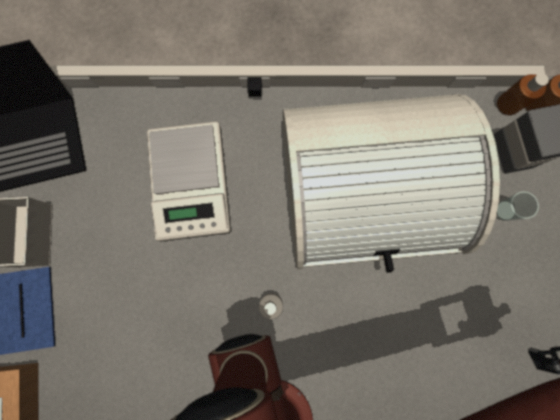

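View pics/side.png

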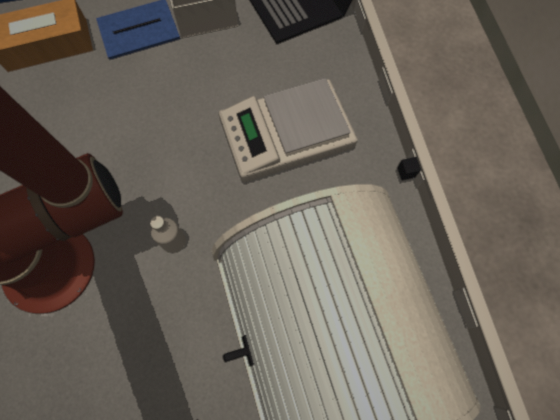

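The top view shows the balance at upper left, with its pan around (183,158). The closed cabinet is on the right and its black handle is near (388,258). A stray weight stands on the bench near (270,305). Next I'll measure these from the point clouds.

```bash
cat > m.py <<'E'
from h import *
from scipy.optimize import least_squares
for n in ("top","side"):
    f=dict(np.load(n+"0.npz")); P=cloud(f); img=f["pixels"].astype(int)
    # pan
    m=(abs(P[...,2]-0.078)<0.006)&(P[...,1]>-0.05)&(P[...,1]<0.5)&(P[...,0]>0.4)&(P[...,0]<0.95)
    k,l,st,c=cv2.connectedComponentsWithStats(m.astype(np.uint8)); i=1+np.argmax(st[1:,4])
    q=P[l==i]; r=cv2.minAreaRect((q[:,:2]*1000).astype(np.float32)); print(n,"pan",r,np.median(q[:,2]),len(q))
    # cabinet
    m=(P[...,2]>0.1)&(P[...,2]<0.3)&(P[...,1]<-0.0)&(P[...,0]>0.4)
    k,l,st,c=cv2.connectedComponentsWithStats(m.astype(np.uint8)); i=1+np.argmax(st[1:,4]); print(st[i])
    q=P[l==i]
    def rad(p,q):
        s,c_=np.sin(p[1]),np.cos(p[1]); x=c_*q[:,0]+s*q[:,1]-p[0]; return np.hypot(x,q[:,2]-0.05)
    best=None
    for y0 in (-.3,0,.3):
        xm=np.cos(y0)*q[:,0].mean()+np.sin(y0)*q[:,1].mean()
        o=least_squares(lambda p:rad(p,q)-p[2],[xm,y0,.195],loss="soft_l1",f_scale=0.003)
        if best is None or o.cost<best.cost: best=o
    p=best.x; yaw=p[1]; d=rad(p,q); 
    t=-np.sin(yaw)*q[:,0]+np.cos(yaw)*q[:,1]
    x=np.cos(yaw)*q[:,0]+np.sin(yaw)*q[:,1]-p[0]
    g=abs(d-.21)<.006; h,e=np.histogram(d,bins=np.arange(.17,.25,.004)); print(p,h)
    a,b=np.percentile(t[g&(x<0)],[.3,99.7]);print("t range",a,b,b-a, "hood t",np.percentile(t[g&(x>.06)],[.3,99.7]))
    tm=(a+b)/2; O=np.array([np.cos(yaw)*p[0]-np.sin(yaw)*tm,np.sin(yaw)*p[0]+np.cos(yaw)*tm]); print("O",O,"yaw",yaw)
    m=(img.max(-1)<60)&(P[...,2]>0.07)&(P[...,2]<0.2)&(np.hypot(P[...,0]-O[0],P[...,1]-O[1])<.3)
    H=P[m]; hx=np.cos(yaw)*(H[:,0]-O[0])+np.sin(yaw)*(H[:,1]-O[1]); hy=-np.sin(yaw)*(H[:,0]-O[0])+np.cos(yaw)*(H[:,1]-O[1])
    rr=np.hypot(hx,H[:,2]-.05); s=(rr>.21)&(hx<0); print("handle hy",np.percentile(hy[s],[2,50,98]),"r",np.percentile(rr[s],[2,98]),"ang",np.percentile(np.degrees(np.arctan2(H[s,2]-.05,-hx[s])),[2,50,98]),s.sum())
    # stray
    m=(P[...,2]>0.01)&(P[...,0]>.2)&(P[...,0]<.5)&(P[...,1]>-.2)&(P[...,1]<.2)&(P[...,2]<.1)
    k,l,st,c=cv2.connectedComponentsWithStats(m.astype(np.uint8))
    for i in range(1,k):
        if st[i,4]>30: print("stray",np.nanmean(P[l==i],0),np.nanmax(P[l==i],0),st[i])
E
python3 m.py
```

```text
top pan ((675.9794921875, 233.0712127685547), (171.9384307861328, 171.0311737060547), 6.8241448402404785) 0.07773568767729938 3997
[  283    94   217   170 30471]
[0.60193565 0.08778759 0.20110028] [  16   12   19   36  336 3170 5445 7453 9050 3019  669  519  413   23
   12   13   14    0    0]
t range -0.547241696774984 -0.09935874302044365 0.44788295375454035 hood t [-0.54551574 -0.10038528]
O [ 0.62796299 -0.2692806 ] yaw 0.08778759235414227
handle hy [-0.00587499  0.0038244   0.00893578] r [0.21040088 0.25602797] ang [12.90294006 16.63717598 17.97941303] 144
stray [ 0.41238375 -0.12801741  0.06345985] [ 0.49849973 -0.05587363  0.0999053 ] [293 224  59  46 402]
stray [0.4876308  0.1576128  0.05012775] [0.49930664 0.19993706 0.06297928] [195 226  37  11 337]
stray [ 0.30148859 -0.00235202  0.0862981 ] [0.32527515 0.02885825 0.09972166] [259 293  24  26 158]
side pan ((676.2398681640625, 234.38473510742188), (171.99574279785156, 172.91488647460938), 6.489185333251953) 0.07862783403419914 4042
[  213   185   267   235 43345]
[0.59960408 0.10049277 0.20125576] [    0     0     0     7   249  3989  8071 11206 13113  5417   548   414
   208    18    17    18    19    13     0]
t range -0.46208813875776156 -0.10522608165867967 0.3568620570990819 hood t [-0.53021596 -0.10767001]
O [ 0.62503652 -0.22207151] yaw 0.10049276557913059
handle hy [-0.068738   -0.04407222 -0.02032981] r [0.2101193  0.25709413] ang [13.42528571 16.87021569 18.35753189] 258
stray [0.48895336 0.15361663 0.05062814] [0.49997658 0.1997111  0.06398949] [230 143  18  40 348]
stray [ 0.3058122  -0.01626944  0.06533056] [0.32604593 0.02881378 0.0998989 ] [150 218  35  35 456]
stray [ 0.40594505 -0.1339582   0.06445475] [ 0.42099474 -0.06404911  0.09992218] [211 249  25  64 382]
```

```bash
cat >> h.py <<'E'
O=np.array([.628,-.269,0]); YAW=.092; A=O+[0,0,.05]
C=R.from_euler('z',YAW)
DOWN=lambda yaw:R.from_euler('z',yaw)*R.from_euler('x',np.pi)
def cab(x,y,z): return O+C.apply([x,y,z])
def arc(th,r=.228): return cab(-r*np.cos(th),.001,.05+r*np.sin(th))
def to(p,rot_,s=None):
    s=s or state(); r0=rot(s["tool_rot"])
    d=r0.inv().apply(np.array(p)-s["tool_pos"])*100; w=(r0.inv()*rot_).as_rotvec()
    print("p",np.round(p,3),"t",np.round(d,2),"rv",np.round(w,3))
E
python3 -c "
from h import *
p=arc(np.radians(14));print(p)
to(p+[0,0,.085],DOWN(YAW));to(p-[0,0,.005],DOWN(YAW))"
```

```text
[ 0.40761628 -0.28832845  0.10515819]
p [ 0.408 -0.288  0.19 ] t [ 27.03 -20.47   5.45] rv [-0.002  0.     0.291]
p [ 0.408 -0.288  0.1  ] t [ 27.03 -20.45  14.45] rv [-0.002  0.     0.291]
```

Emit:
send_rows:
  steps:
    - {"translation": [3.5,-2.6,0.5],"delta_rot": [0,0,0.04],"jaw": 8.5}
    - {"translation": [7.2,-5.4,1],"delta_rot": [0,0,0.08],"jaw": 8.5}
    - {"translation": [11,-8.2,1.8],"delta_rot": [0,0,0.12],"jaw": 8.5}
    - {"translation": [14.8,-11,2.6],"delta_rot": [0,0,0.17],"jaw": 8.5}
    - {"translation": [18.5,-14,3.4],"delta_rot": [0,0,0.21],"jaw": 7.5}
    - {"translation": [22.3,-16.8,4.2],"delta_rot": [0,0,0.25],"jaw": 6.5}
    - {"translation": [25,-18.9,5],"delta_rot": [-0.002,0,0.29],"jaw": 6}
    - {"translation": [27,-20.45,5.5],"delta_rot": [-0.002,0,0.291],"jaw": 6}

```text
time: 0.9
tool_pos: [0.4079, -0.2867, 0.1891]
tool_rot: [0.0, 0.999, 0.046, -0.0]
contact_force: [0.5, -0.4, -0.4]
gripper_width: 0.701
grasp_force: 0.0
```

```bash
python3 -c "
from h import *
s=state();print(s['tool_pos'],s['contact_force'],s['time'])
p=arc(np.radians(14))
to(p-[0,0,.005],DOWN(YAW))
f=grab_frame('wrist');cv2.imwrite('pics/w1.png',f['pixels']);np.savez('w1.npz',**f)"
```

```text
[ 0.40789677 -0.28665409  0.1890784 ] [ 0.54366464 -0.44291772 -0.4004541 ] 0.9
p [ 0.408 -0.288  0.1  ] t [-0.04  0.16  8.89] rv [0.001 0.001 0.001]
```

View pics/w1.png

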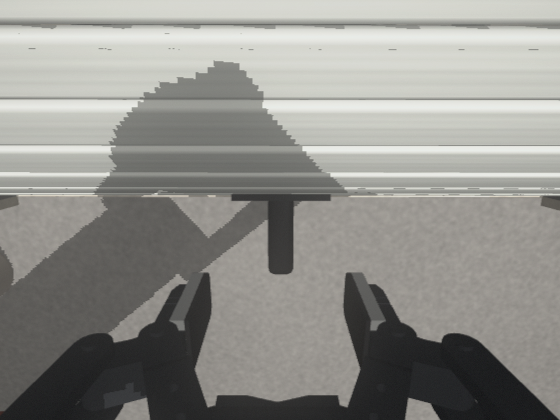

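The wrist view shows the fin at x≈281, centred between the jaws (about 278) and aligned with them. I'll descend and close.

Emit:
send_rows:
  steps:
    - {"translation": [0,0.1,3],"delta_rot": [0,0,0],"jaw": 5.5}
    - {"translation": [0,0.1,6],"delta_rot": [0,0,0],"jaw": 5}
    - {"translation": [0,0.1,8],"delta_rot": [0,0,0],"jaw": 5}
    - {"translation": [0,0.1,8.9],"delta_rot": [0,0,0],"jaw": 4}
    - {"translation": [0,0.1,8.9],"delta_rot": [0,0,0],"jaw": 2.5}
    - {"translation": [0,0.1,8.9],"delta_rot": [0,0,0],"jaw": 1.0}
    - {"translation": [0,0.1,8.9],"delta_rot": [0,0,0],"jaw": 0.5}
    - {"translation": [0,0.1,8.9],"delta_rot": [0,0,0],"jaw": 0.5}

```text
time: 1.75
tool_pos: [0.4073, -0.2888, 0.1014]
tool_rot: [-0.001, 0.999, 0.046, -0.0]
contact_force: [-0.8, 4.9, -3.0]
gripper_width: 0.176
grasp_force: 59.7
```

```bash
python3 -c "
from h import *
s=state();print(s['tool_pos'],s['contact_force'],s['grasp_force'],s['gripper_width'],s['time'])
t=s['tool_pos']; g=t+[0,0,.005]; l=C.inv().apply(g-O)-[0,0,.05]; r=np.hypot(l[0],l[2]); th0=np.arctan2(l[2],-l[0]); print(l,r,np.degrees(th0))
for i in range(1,33):
  th=th0+1.40*i/32; print(i,np.round([100*(-r*np.cos(th)-l[0]),-100*(r*np.sin(th)-l[2])],1))"
```

```text
[ 0.40728956 -0.28884324  0.10142017] [-0.76722396  4.88408006 -2.96883719] 59.688093066215515 0.1755778859895125 1.75
[-0.22160006  0.0005174   0.05642017] 0.228669677433611 14.284224140442266
1 [ 0.3 -1. ]
2 [ 0.6 -1.9]
3 [ 0.9 -2.9]
4 [ 1.3 -3.8]
5 [ 1.8 -4.7]
6 [ 2.2 -5.6]
7 [ 2.7 -6.4]
8 [ 3.3 -7.3]
9 [ 3.9 -8.1]
10 [ 4.5 -8.9]
11 [ 5.1 -9.6]
12 [  5.8 -10.3]
13 [  6.5 -11. ]
14 [  7.3 -11.7]
15 [  8.  -12.3]
16 [  8.8 -12.9]
17 [  9.7 -13.5]
18 [ 10.5 -14. ]
19 [ 11.4 -14.5]
20 [ 12.3 -15. ]
21 [ 13.2 -15.4]
22 [ 14.1 -15.8]
23 [ 15.1 -16.1]
24 [ 16.  -16.4]
25 [ 17.  -16.6]
26 [ 18.  -16.8]
27 [ 19. -17.]
28 [ 20.  -17.1]
29 [ 21.  -17.2]
30 [ 22.  -17.2]
31 [ 23.  -17.2]
32 [ 24.  -17.2]
```

Emit:
send_rows:
  steps:
    - {"translation": [0.3,0,-1],"delta_rot": [0,0,0],"jaw": 0.5}
    - {"translation": [0.6,0,-1.9],"delta_rot": [0,0,0],"jaw": 0.5}
    - {"translation": [0.9,0,-2.9],"delta_rot": [0,0,0],"jaw": 0.5}
    - {"translation": [1.3,0,-3.8],"delta_rot": [0,0,0],"jaw": 0.5}
    - {"translation": [1.8,0,-4.7],"delta_rot": [0,0,0],"jaw": 0.5}
    - {"translation": [2.2,0,-5.6],"delta_rot": [0,0,0],"jaw": 0.5}
    - {"translation": [2.7,0,-6.4],"delta_rot": [0,0,0],"jaw": 0.5}
    - {"translation": [3.3,0,-7.3],"delta_rot": [0,0,0],"jaw": 0.5}

```text
time: 2.55
tool_pos: [0.4406, -0.2858, 0.1736]
tool_rot: [-0.001, 0.999, 0.046, -0.0]
contact_force: [5.9, 4.3, -13.9]
gripper_width: 0.179
grasp_force: 60.5
```

Emit:
send_rows:
  steps:
    - {"translation": [0.6,0,-0.8],"delta_rot": [0,0,0],"jaw": 0.5}
    - {"translation": [1.2,0,-1.6],"delta_rot": [0,0,0],"jaw": 0.5}
    - {"translation": [1.8,0,-2.3],"delta_rot": [0,0,0],"jaw": 0.5}
    - {"translation": [2.5,0,-3.0],"delta_rot": [0,0,0],"jaw": 0.5}
    - {"translation": [3.2,0,-3.7],"delta_rot": [0,0,0],"jaw": 0.5}
    - {"translation": [4.0,0,-4.4],"delta_rot": [0,0,0],"jaw": 0.5}
    - {"translation": [4.7,0,-5.0],"delta_rot": [0,0,0],"jaw": 0.5}
    - {"translation": [5.5,0,-5.6],"delta_rot": [0,0,0],"jaw": 0.5}

```text
time: 3.35
tool_pos: [0.495, -0.2808, 0.2284]
tool_rot: [-0.001, 0.999, 0.046, -0.001]
contact_force: [4.3, 3.8, -17.3]
gripper_width: 0.175
grasp_force: 62.7
```

```bash
python3 -c "
from h import *
s=state();t=s['tool_pos']; l=C.inv().apply(t+[0,0,.005]-O)-[0,0,.05]; print(l,np.hypot(l[0],l[2]),np.arctan2(l[2],-l[0])-np.radians(14),s['contact_force'],s['ft_torque'])
r=.2287;th0=np.arctan2(l[2],-l[0])
for i in range(1,17):
  th=th0+(np.radians(14)+1.34-th0)*i/16; print(i,np.round([100*(-r*np.cos(th)-l[0]),-100*(r*np.sin(th)-l[2])],1))"
```

```text
[-0.13356516  0.00048822  0.18341849] 0.226896438003404 0.6970483652752292 [  4.30081064   3.76049343 -17.281018  ] [ 0.32304872 -0.04490988 -0.0161096 ]
1 [ 0.6 -0.7]
2 [ 1.4 -1.2]
3 [ 2.2 -1.6]
4 [ 3.  -2.1]
5 [ 3.9 -2.5]
6 [ 4.7 -2.8]
7 [ 5.6 -3.2]
8 [ 6.4 -3.5]
9 [ 7.3 -3.7]
10 [ 8.2 -3.9]
11 [ 9.1 -4.1]
12 [10.  -4.3]
13 [10.9 -4.4]
14 [11.8 -4.5]
15 [12.7 -4.5]
16 [13.7 -4.5]
```

Emit:
send_rows:
  steps:
    - {"translation": [0.7,0,-0.5],"delta_rot": [0,0,0],"jaw": 0.5}
    - {"translation": [1.5,0,-1.0],"delta_rot": [0,0,0],"jaw": 0.5}
    - {"translation": [2.2,0,-1.4],"delta_rot": [0,0,0],"jaw": 0.5}
    - {"translation": [3.0,0,-1.8],"delta_rot": [0,0,0],"jaw": 0.5}
    - {"translation": [3.9,0,-2.2],"delta_rot": [0,0,0],"jaw": 0.5}
    - {"translation": [4.7,0,-2.5],"delta_rot": [0,0,0],"jaw": 0.5}
    - {"translation": [5.6,0,-2.9],"delta_rot": [0,0,0],"jaw": 0.5}
    - {"translation": [6.4,0,-3.2],"delta_rot": [0,0,0],"jaw": 0.5}

```text
time: 4.15
tool_pos: [0.5586, -0.275, 0.26]
tool_rot: [-0.001, 0.999, 0.046, -0.002]
contact_force: [2.3, 3.6, -21.9]
gripper_width: 0.175
grasp_force: 64.3
```

Emit:
send_rows:
  steps:
    - {"translation": [0.9,0,-0.3],"delta_rot": [0,0,0],"jaw": 0.5}
    - {"translation": [1.8,0,-0.5],"delta_rot": [0,0,0],"jaw": 0.5}
    - {"translation": [2.7,0,-0.7],"delta_rot": [0,0,0],"jaw": 0.5}
    - {"translation": [3.6,0,-0.8],"delta_rot": [0,0,0],"jaw": 0.5}
    - {"translation": [4.5,0,-0.9],"delta_rot": [0,0,0],"jaw": 0.5}
    - {"translation": [5.4,0,-1.0],"delta_rot": [0,0,0],"jaw": 0.5}
    - {"translation": [6.3,0,-1.0],"delta_rot": [0,0,0],"jaw": 0.5}
    - {"translation": [7.2,0,-1.0],"delta_rot": [0,0,0],"jaw": 0.5}

```text
time: 4.95
tool_pos: [0.6296, -0.2685, 0.2702]
tool_rot: [-0.001, 0.999, 0.046, -0.003]
contact_force: [-5.5, 6.3, -14.9]
gripper_width: 0.172
grasp_force: 67.4
```

```bash
python3 -c "
from h import *
s=state();t=s['tool_pos']; l=C.inv().apply(t+[0,0,.005]-O)-[0,0,.05]; print(l,np.hypot(l[0],l[2]),np.arctan2(l[2],-l[0])-np.radians(14),s['contact_force'],s['ft_torque'])"
```

```text
[0.0016274  0.00037738 0.22523864] 0.22524452306871517 1.3336753508373649 [ -5.50398601   6.30186984 -14.86405215] [ 0.59156916  1.02810161 -0.00246705]
```

Emit:
send_rows:
  steps:
    - {"translation": [0.2,0,0],"delta_rot": [0,0,0],"jaw": 0.5}
    - {"translation": [0.2,0,0],"delta_rot": [0,0,0],"jaw": 3}
    - {"translation": [0.2,0,0],"delta_rot": [0,0,0],"jaw": 5}
    - {"translation": [0.2,0,0],"delta_rot": [0,0,0],"jaw": 5}
    - {"translation": [0.2,0,-2],"delta_rot": [0,0,0],"jaw": 5}
    - {"translation": [0.2,0,-5],"delta_rot": [0,0,0],"jaw": 5}
    - {"translation": [0.0,0,-8],"delta_rot": [0,0,0],"jaw": 5}
    - {"translation": [-3,0,-10],"delta_rot": [0,0,0],"jaw": 5}

```text
time: 5.75
tool_pos: [0.6026, -0.2728, 0.3781]
tool_rot: [0.003, 0.999, 0.046, 0.004]
contact_force: [-0.6, 0.4, 0.3]
gripper_width: 0.587
grasp_force: 0.0
```

Emit:
send_rows:
  steps:
    - {"translation": [-4,0,0],"delta_rot": [0,0,0],"jaw": 5}
    - {"translation": [-8,0,0],"delta_rot": [0,0,0],"jaw": 6}
    - {"translation": [-12,0,0],"delta_rot": [0,0,0],"jaw": 6}
    - {"translation": [-16,0,0],"delta_rot": [0,0,0],"jaw": 6}
    - {"translation": [-20,0,0],"delta_rot": [0,0,0],"jaw": 6}
    - {"translation": [-20,0,0],"delta_rot": [0,0,0],"jaw": 6}
    - {"translation": [-20,0,0],"delta_rot": [0,0,0],"jaw": 6}
    - {"translation": [-20,0,0],"delta_rot": [0,0,0],"jaw": 6}

```text
time: 6.55
tool_pos: [0.4022, -0.2908, 0.3742]
tool_rot: [0.002, 0.999, 0.046, 0.001]
contact_force: [0.4, -0.8, -0.4]
gripper_width: 0.701
grasp_force: 0.0
```

```bash
python3 -c "
from h import *
for n in ('top','side','wrist'):
  f=grab_frame(n);np.savez(n+'2.npz',**f)
  cv2.imwrite('pics/%s2.png'%n,f['pixels'])
a=[cv2.imread('pics/%s2.png'%n) for n in ('top','side','wrist')]
z=np.zeros((300,400,3),np.uint8);b=[cv2.resize(x,(400,300),interpolation=cv2.INTER_AREA) for x in a]
cv2.imwrite('pics/m2.png',np.vstack([np.hstack(b[:2]),np.hstack([b[2],z])]))"
```

```text
(no output)
```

View pics/m2.png

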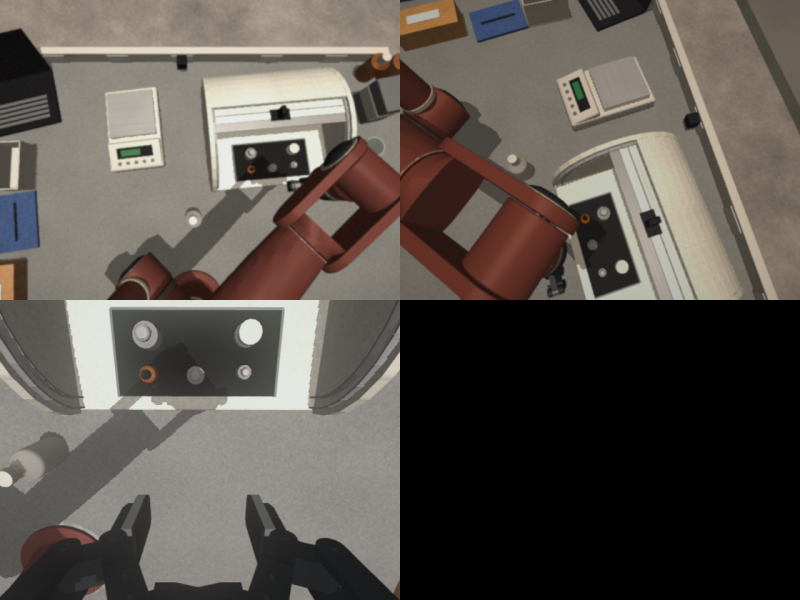

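The shutter is fully up. In the wrist panel, the large steel weight is back-left in the tray (145,333) and the jar is back-right (250,330). The front row is the vial (147,373) and two smaller weights (196,374) and (245,371). I'll measure each one from the clouds.

```bash
python3 -c "
from h import *
for n in ('top','wrist','side'):
  f=dict(np.load(n+'2.npz'));P=cloud(f); L=C.inv().apply((P-O).reshape(-1,3)).reshape(P.shape)
  m=(L[...,2]>.068)&(L[...,2]<.15)&(L[...,0]>-.175)&(L[...,0]<-.05)&(abs(L[...,1])<.13)
  k,l,st,c=cv2.connectedComponentsWithStats(m.astype(np.uint8))
  for i in range(1,k):
    if st[i,4]>20:
      q=L[l==i]; t=q[q[:,2]>q[:,2].max()-.006]; mn,mx=t.min(0),t.max(0); w=(t.min(0)+t.max(0))/2
      print(n,'n',len(q),'top',np.round(q[:,2].max(),3),'c',np.round(w,4),'size',np.round(mx-mn,3)[:2],'all',np.round((q.max(0)+q.min(0))/2,4)[:2],np.round(q.max(0)-q.min(0),3)[:2])
  m=(abs(L[...,2]-.245)<.03)&(L[...,0]<-.02)&(abs(L[...,1])<.15)&(L[...,0]>-.08)
  print('edge x',np.percentile(L[m][:,0],[0.5,5]) if m.any() else None)
"
```

```text
top n 214 top 0.107 c [-0.0951 -0.077   0.1037] size [0.032 0.033] all [-0.095  -0.0776] [0.038 0.035]
top n 209 top 0.127 c [-0.0991  0.0774  0.1239] size [0.021 0.02 ] all [-0.0986  0.0767] [0.037 0.037]
top n 71 top 0.095 c [-0.15   -0.0764  0.0928] size [0.011 0.01 ] all [-0.1512 -0.0759] [0.021 0.022]
top n 118 top 0.108 c [-0.1553  0.0031  0.1048] size [0.013 0.016] all [-0.1555  0.0029] [0.029 0.028]
top n 101 top 0.104 c [-0.1541  0.0796  0.1016] size [0.011 0.014] all [-0.1544  0.0797] [0.026 0.028]
edge x [-0.04547103 -0.04475529]
wrist n 1197 top 0.105 c [-0.0934 -0.0786  0.1024] size [0.034 0.035] all [-0.0942 -0.078 ] [0.036 0.036]
wrist n 1263 top 0.127 c [-0.0968  0.0759  0.1237] size [0.021 0.021] all [-0.0967  0.0755] [0.038 0.038]
wrist n 502 top 0.104 c [-0.1522  0.0789  0.1013] size [0.014 0.014] all [-0.1522  0.0789] [0.026 0.027]
wrist n 331 top 0.094 c [-0.1493 -0.0767  0.0918] size [0.012 0.012] all [-0.1496 -0.0766] [0.021 0.021]
wrist n 508 top 0.106 c [-0.1543  0.0017  0.1035] size [0.016 0.015] all [-0.1543  0.0018] [0.028 0.027]
edge x None
side n 286 top 0.129 c [-0.0976  0.0769  0.1259] size [0.02  0.021] all [-0.0976  0.0771] [0.037 0.038]
side n 141 top 0.105 c [-0.1532  0.0806  0.1023] size [0.014 0.013] all [-0.1532  0.0807] [0.026 0.027]
side n 163 top 0.108 c [-0.1547  0.0037  0.1046] size [0.015 0.015] all [-0.1548  0.0035] [0.028 0.028]
side n 299 top 0.106 c [-0.0939 -0.0771  0.1031] size [0.033 0.034] all [-0.0951 -0.0761] [0.035 0.036]
side n 107 top 0.095 c [-0.1502 -0.0753  0.0926] size [0.011 0.012] all [-0.1502 -0.0751] [0.021 0.022]
edge x [-0.04455447 -0.04358007]
```

```bash
cat >> h.py <<'E'
TILT=lambda yaw,a:R.from_euler('z',yaw)*R.from_euler('y',-a)*R.from_euler('x',np.pi)
def tcp(g,rt): return np.array(g)+.005*rt.apply([0,0,1])
E
python3 -c "
from h import *
rt=TILT(YAW,.35); g=cab(-.0975,.0765,.087);print(g,state()['joint_pos'])
to(tcp(g+[0,0,.18],rt),rt)
s=state();s['tool_pos']=tcp(g+[0,0,.18],rt);q=rt.as_quat();s['tool_rot']=q[[3,0,1,2]]
for h in(.1,.05,0): to(tcp(g+[0,0,h],rt),rt,s)"
```

```text
[ 0.52388425 -0.20178087  0.087     ] [-7.74728226e-01 -3.02960761e-01  1.72918528e+00 -1.03103334e-03
  1.71321019e+00  7.03121169e-01]
p [ 0.526 -0.202  0.262] t [13.09 -7.72 11.02] rv [0.002 0.349 0.001]
p [ 0.526 -0.202  0.182] t [-2.74 -0.    7.51] rv [0. 0. 0.]
p [ 0.526 -0.202  0.132] t [-4.46 -0.   12.21] rv [0. 0. 0.]
p [ 0.526 -0.202  0.082] t [-6.17 -0.   16.91] rv [0. 0. 0.]
```

Emit:
send_rows:
  steps:
    - {"translation": [2,-1.5,1.5],"delta_rot": [0,0.07,0],"jaw": 6.5}
    - {"translation": [5,-3.2,3.5],"delta_rot": [0,0.15,0],"jaw": 6.5}
    - {"translation": [8,-5,6],"delta_rot": [0,0.23,0],"jaw": 6.5}
    - {"translation": [11,-6.8,8.5],"delta_rot": [0,0.3,0],"jaw": 6.5}
    - {"translation": [12.5,-7.5,10.2],"delta_rot": [0.002,0.349,0],"jaw": 6.5}
    - {"translation": [13.1,-7.7,11],"delta_rot": [0.002,0.349,0.001],"jaw": 6.5}
    - {"translation": [13.1,-7.7,11],"delta_rot": [0.002,0.349,0.001],"jaw": 6.5}
    - {"translation": [13.1,-7.7,11],"delta_rot": [0.002,0.349,0.001],"jaw": 6.5}

```text
time: 7.5
tool_pos: [0.5255, -0.2025, 0.2633]
tool_rot: [-0.007, 0.984, 0.045, 0.174]
contact_force: [0.2, -0.1, -0.4]
gripper_width: 0.761
grasp_force: 0.0
```

```bash
python3 -c "
from h import *
rt=TILT(YAW,.35); g=cab(-.0975,.0765,.087)
for h in(.1,.05,0): to(tcp(g+[0,0,h],rt),rt)
f=grab_frame('wrist');cv2.imwrite('pics/w3.png',f['pixels']);P=cloud(f);L=C.inv().apply((P-O).reshape(-1,3)).reshape(P.shape)
m=(L[...,2]>.068)&(L[...,2]<.14)&(L[...,0]>-.13)&(L[...,0]<-.05)&(abs(L[...,1]-.08)<.04)
q=L[m];print(q.max(0),q.min(0),(q.max(0)+q.min(0))/2)"
```

```text
p [ 0.526 -0.202  0.182] t [-2.76 -0.09  7.62] rv [ 0.001  0.001 -0.   ]
p [ 0.526 -0.202  0.132] t [-4.47 -0.1  12.32] rv [ 0.001  0.001 -0.   ]
p [ 0.526 -0.202  0.082] t [-6.18 -0.1  17.01] rv [ 0.001  0.001 -0.   ]
[-0.07789601  0.09417207  0.12641286] [-0.11543897  0.0574692   0.06844889] [-0.09666749  0.07582064  0.09743087]
```

View pics/w3.png

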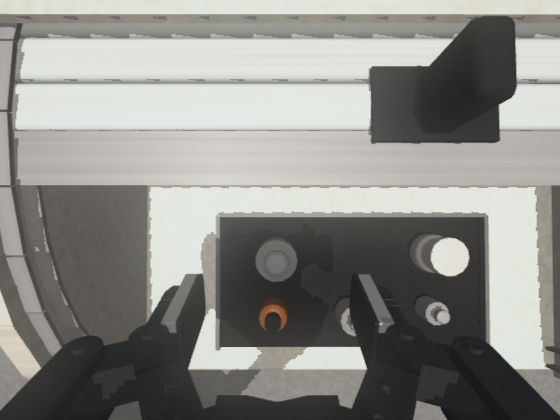

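The weight at (276,260) is centred between the jaws (about 277), and the vial at (272,317) is clear in front of it. I'll descend vertically.

Emit:
send_rows:
  steps:
    - {"translation": [-1.4,-0.05,3.8],"delta_rot": [0,0,0],"jaw": 6.3}
    - {"translation": [-2.8,-0.05,7.6],"delta_rot": [0,0,0],"jaw": 6.3}
    - {"translation": [-3.9,-0.05,10.8],"delta_rot": [0,0,0],"jaw": 6.3}
    - {"translation": [-5.0,-0.05,13.8],"delta_rot": [0,0,0],"jaw": 6.3}
    - {"translation": [-5.8,-0.05,16],"delta_rot": [0,0,0],"jaw": 6.3}
    - {"translation": [-6.2,-0.05,17],"delta_rot": [0,0,0],"jaw": 6.3}
    - {"translation": [-6.2,-0.05,17],"delta_rot": [0,0,0],"jaw": 5}
    - {"translation": [-6.2,-0.05,17],"delta_rot": [0,0,0],"jaw": 4.4}

```text
time: 8.35
tool_pos: [0.5259, -0.2025, 0.0832]
tool_rot: [-0.007, 0.984, 0.045, 0.175]
contact_force: [0.3, -0.8, -0.9]
gripper_width: 0.515
grasp_force: 0.0
```

Emit:
send_rows:
  steps:
    - {"translation": [0,0,0],"delta_rot": [0,0,0],"jaw": 4}
    - {"translation": [0,0,0],"delta_rot": [0,0,0],"jaw": 3}
    - {"translation": [0,0,0],"delta_rot": [0,0,0],"jaw": 2}
    - {"translation": [0,0,0],"delta_rot": [0,0,0],"jaw": 2}
    - {"translation": [0,0,0],"delta_rot": [0,0,0],"jaw": 2}
    - {"translation": [-0.2,0,-0.5],"delta_rot": [0,0,0],"jaw": 2}
    - {"translation": [0.5,0,-1.4],"delta_rot": [0,0,0],"jaw": 2}
    - {"translation": [0.9,0,-2.4],"delta_rot": [0,0,0],"jaw": 2}

```text
time: 9.15
tool_pos: [0.5244, -0.2009, 0.1065]
tool_rot: [-0.009, 0.984, 0.045, 0.173]
contact_force: [0.5, 1.0, -5.2]
gripper_width: 0.424
grasp_force: 60.7
```

Emit:
send_rows:
  steps:
    - {"translation": [0.8,0,-2.2],"delta_rot": [0,0,0],"jaw": 2}
    - {"translation": [1.9,0,-5.2],"delta_rot": [0,0,0],"jaw": 2}
    - {"translation": [3.1,0,-8.5],"delta_rot": [0,0,0],"jaw": 2}
    - {"translation": [4.3,0,-11.8],"delta_rot": [0,0,0],"jaw": 2}
    - {"translation": [5.6,0,-15.2],"delta_rot": [0,0,0],"jaw": 2}
    - {"translation": [6.6,0,-18],"delta_rot": [0,0,0],"jaw": 2}
    - {"translation": [7.2,0,-19.7],"delta_rot": [0,0,0],"jaw": 2}
    - {"translation": [7.2,0,-19.7],"delta_rot": [0,0,0],"jaw": 2}

```text
time: 9.95
tool_pos: [0.5265, -0.2021, 0.3217]
tool_rot: [-0.006, 0.983, 0.045, 0.177]
contact_force: [0.3, -0.2, -4.2]
gripper_width: 0.428
grasp_force: 61.0
```

```bash
python3 -c "
from h import *
s=state();print(s['tool_pos'],s['contact_force'],s['joint_pos'])
rt=TILT(YAW,.35)
f=grab_frame('wrist');np.savez('w4.npz',**f);cv2.imwrite('pics/w4.png',f['pixels'])
for p in ([.53,0,.32],[.676,.234,.30]): to(tcp(p,rt),rt)
"
```

```text
[ 0.52646125 -0.20210328  0.32172304] [ 0.27698774 -0.19793957 -4.17380049] [-0.60351194 -0.32660337  1.85737253  0.22727464  1.33624729  0.85295728]
p [0.532 0.    0.315] t [  2.19 -20.04   1.11] rv [ 0.002 -0.002 -0.   ]
p [0.678 0.234 0.295] t [ 17.17 -42.02   8.68] rv [ 0.002 -0.002 -0.   ]
```

View pics/w4.png

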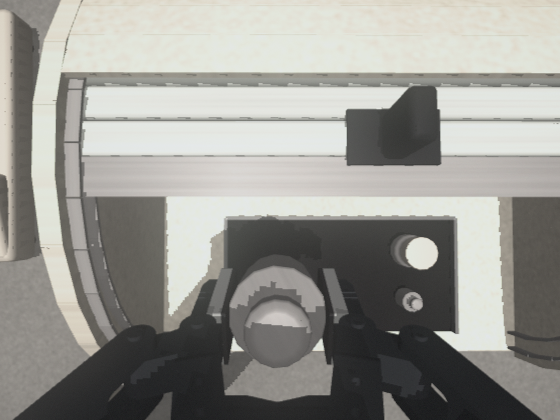

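The weight is held squarely (body centred near x=277, knob near 276), and the other things in the tray have not moved. I'll carry it over to the balance.

Emit:
send_rows:
  steps:
    - {"translation": [0,-1.5,0],"delta_rot": [0,0,0],"jaw": 2}
    - {"translation": [0.3,-4.5,0.1],"delta_rot": [0,0,0],"jaw": 2}
    - {"translation": [0.8,-8,0.3],"delta_rot": [0,0,0],"jaw": 2}
    - {"translation": [1.4,-11.5,0.5],"delta_rot": [0,0,0],"jaw": 2}
    - {"translation": [2.2,-15,0.8],"delta_rot": [0,0,0],"jaw": 2}
    - {"translation": [3.5,-18.5,1.2],"delta_rot": [0,0,0],"jaw": 2}
    - {"translation": [5,-21.5,2],"delta_rot": [0,0,0],"jaw": 2}
    - {"translation": [6.5,-24.5,3],"delta_rot": [0,0,0],"jaw": 2}

```text
time: 10.8
tool_pos: [0.573, 0.0516, 0.3084]
tool_rot: [-0.009, 0.984, 0.045, 0.172]
contact_force: [-0.7, -0.9, -4.8]
gripper_width: 0.433
grasp_force: 61.2
```

Emit:
send_rows:
  steps:
    - {"translation": [1.8,-3,0.8],"delta_rot": [0,0,0],"jaw": 2}
    - {"translation": [3.6,-6,1.8],"delta_rot": [0,0,0],"jaw": 2}
    - {"translation": [5.5,-9,2.8],"delta_rot": [0,0,0],"jaw": 2}
    - {"translation": [7.3,-12,3.8],"delta_rot": [0,0,0],"jaw": 2}
    - {"translation": [9,-15,4.8],"delta_rot": [0,0,0],"jaw": 2}
    - {"translation": [10.2,-16.9,5.4],"delta_rot": [0,0,0],"jaw": 2}
    - {"translation": [10.7,-17.5,5.7],"delta_rot": [0,0,0],"jaw": 2}
    - {"translation": [10.7,-17.5,5.7],"delta_rot": [0,0,0],"jaw": 2}

```text
time: 11.6
tool_pos: [0.6765, 0.2353, 0.2907]
tool_rot: [-0.008, 0.984, 0.046, 0.171]
contact_force: [-0.4, -0.5, -5.1]
gripper_width: 0.43
grasp_force: 61.3
```

```bash
python3 -c "
from h import *
rt=TILT(YAW,.35)
s=state();print(s['tool_pos'],s['contact_force'],s['joint_pos'])
for z in (.16,.13,.115): to(tcp([.676,.234,z],rt),rt)
T=s['tool_pos']
for n in('top','side'):
  f=grab_frame(n);np.savez(n+'5.npz',**f);P=cloud(f)
  m=(P[...,2]>.2)&(P[...,2]<.36)&(np.hypot(P[...,0]-T[0],P[...,1]-T[1])<.06); 
  if m.any():
    v,u=np.nonzero(m); print(n,m.sum(),u.min(),u.max(),v.min(),v.max())
  cv2.imwrite('pics/%s5.png'%n,f['pixels'])
a=[cv2.imread('pics/%s5.png'%n) for n in ('top','side')]
cv2.imwrite('pics/m5.png',np.hstack([a[0][60:360,80:380],cv2.resize(a[1][0:240,140:440],(375,300))]))"
```

```text
[0.67648849 0.23529041 0.29065594] [-0.4122985  -0.53410633 -5.10047395] [ 0.25083535  0.04763743  1.56866747 -0.05769109  1.18552341  1.74141904]
p [0.678 0.234 0.155] t [-4.47  0.12 12.78] rv [0.    0.006 0.001]
p [0.678 0.234 0.125] t [-5.48  0.12 15.6 ] rv [0.    0.006 0.001]
p [0.678 0.234 0.11 ] t [-5.98  0.12 17.01] rv [0.    0.006 0.001]
top 142 159 176 119 143
side 378 298 322 36 71
```

View pics/m5.png

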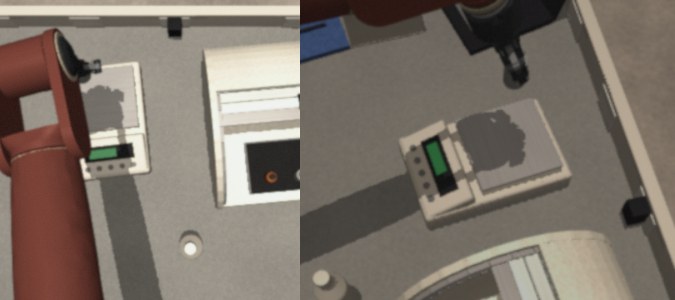

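The camera views of the weight are mostly hidden by the arm, but its shadow falls on the pan. The gripper has not turned, so I'll lower by kinematics and feel for contact.

Emit:
send_rows:
  steps:
    - {"translation": [-1.2,0.05,3.4],"delta_rot": [0,0.006,0],"jaw": 2}
    - {"translation": [-2.5,0.1,7],"delta_rot": [0,0.006,0],"jaw": 2}
    - {"translation": [-3.6,0.1,10.3],"delta_rot": [0,0.006,0],"jaw": 2}
    - {"translation": [-4.6,0.1,13.2],"delta_rot": [0,0.006,0],"jaw": 2}
    - {"translation": [-5.3,0.1,15.2],"delta_rot": [0,0.006,0],"jaw": 2}
    - {"translation": [-5.7,0.1,16.3],"delta_rot": [0,0.006,0],"jaw": 2}
    - {"translation": [-5.85,0.1,16.6],"delta_rot": [0,0.006,0],"jaw": 2}
    - {"translation": [-5.85,0.1,16.6],"delta_rot": [0,0.006,0],"jaw": 2}

```text
time: 12.5
tool_pos: [0.6799, 0.2331, 0.1186]
tool_rot: [-0.008, 0.983, 0.045, 0.177]
contact_force: [-0.0, -0.4, -4.1]
gripper_width: 0.422
grasp_force: 61.3
```

```bash
python3 -c "
from h import *
s=state();print(s['tool_pos'],s['contact_force'])
rt=TILT(YAW,.35)
for n in('side','top'):
  f=grab_frame(n);P=cloud(f);np.savez(n+'6.npz',**f)
  # steel weight sits above pan: points 8..80mm over pan
  m=(P[...,2]>.088)&(P[...,2]<.15)&(np.hypot(P[...,0]-.676,P[...,1]-.234)<.05)
  print(n,m.sum(),P[m].min(0) if m.any() else '',P[m].max(0) if m.any() else '')
to(tcp([.676,.234,.1145],rt),rt)
cv2.imwrite('pics/s6.png',cv2.resize(np.load('side6.npz')['pixels'][40:220,200:400],(600,540)))"
```

```text
[0.67989358 0.23307384 0.11859591] [-0.02007049 -0.43809579 -4.07608645]
side 86 [0.65895884 0.200751   0.08867459] [0.69584774 0.23693695 0.14966094]
top 12 [0.66376981 0.20453043 0.08835612] [0.69428976 0.22069859 0.12254638]
p [0.678 0.234 0.11 ] t [-0.66 -0.09  0.87] rv [-0.    -0.009 -0.001]
```

View pics/s6.png

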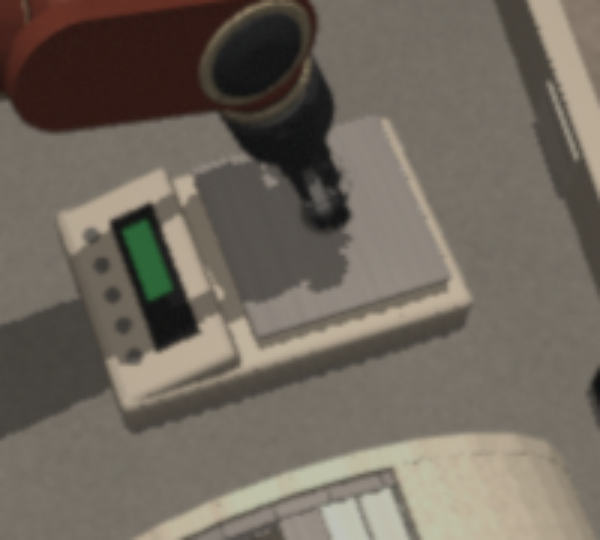

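The gripper is over the middle of the pan. I'll lower the last stretch in small steps.

Emit:
send_rows:
  steps:
    - {"translation": [-0.1,0,0.2],"delta_rot": [0,-0.004,0],"jaw": 2}
    - {"translation": [-0.2,0,0.35],"delta_rot": [0,-0.008,0],"jaw": 2}
    - {"translation": [-0.3,0,0.45],"delta_rot": [0,-0.008,0],"jaw": 2}
    - {"translation": [-0.35,0,0.55],"delta_rot": [0,-0.008,0],"jaw": 2}
    - {"translation": [-0.4,0,0.6],"delta_rot": [0,-0.008,0],"jaw": 2}
    - {"translation": [-0.42,0,0.65],"delta_rot": [0,-0.008,0],"jaw": 2}
    - {"translation": [-0.42,0,0.65],"delta_rot": [0,-0.008,0],"jaw": 2}
    - {"translation": [-0.42,0,0.65],"delta_rot": [0,-0.008,0],"jaw": 2}

```text
time: 13.4
tool_pos: [0.678, 0.2333, 0.1102]
tool_rot: [-0.008, 0.984, 0.045, 0.173]
contact_force: [0.6, 0.7, -4.6]
gripper_width: 0.424
grasp_force: 61.3
```

Not touching yet: the wrist still carries the full weight. I'll go down in sub-millimetre steps.

Emit:
send_rows:
  steps:
    - {"translation": [-0.01,0,0.03],"delta_rot": [0,0,0],"jaw": 2}
    - {"translation": [-0.02,0,0.06],"delta_rot": [0,0,0],"jaw": 2}
    - {"translation": [-0.03,0,0.09],"delta_rot": [0,0,0],"jaw": 2}
    - {"translation": [-0.04,0,0.11],"delta_rot": [0,0,0],"jaw": 2}
    - {"translation": [-0.05,0,0.13],"delta_rot": [0,0,0],"jaw": 2}
    - {"translation": [-0.05,0,0.14],"delta_rot": [0,0,0],"jaw": 2}
    - {"translation": [-0.05,0,0.14],"delta_rot": [0,0,0],"jaw": 2}
    - {"translation": [-0.05,0,0.14],"delta_rot": [0,0,0],"jaw": 2}

```text
time: 14.2
tool_pos: [0.6784, 0.2335, 0.1101]
tool_rot: [-0.008, 0.984, 0.045, 0.173]
contact_force: [-5.4, -1.8, 4.1]
gripper_width: 0.425
grasp_force: 62.3
```

Emit:
send_rows:
  steps:
    - {"translation": [0,0,0.05],"delta_rot": [0,0,0],"jaw": 4}
    - {"translation": [0,0,0.05],"delta_rot": [0,0,0],"jaw": 5}
    - {"translation": [0,0,0],"delta_rot": [0,0,0],"jaw": 6}
    - {"translation": [0,0,0],"delta_rot": [0,0,0],"jaw": 6.5}
    - {"translation": [0,0,0],"delta_rot": [0,0,0],"jaw": 6.5}
    - {"translation": [0.3,0,-1],"delta_rot": [0,0,0],"jaw": 6.5}
    - {"translation": [1,0,-3],"delta_rot": [0,0,0],"jaw": 6.5}
    - {"translation": [2,0,-6],"delta_rot": [0,0,0],"jaw": 6.5}

```text
time: 15.0
tool_pos: [0.675, 0.2328, 0.1706]
tool_rot: [-0.008, 0.984, 0.045, 0.171]
contact_force: [0.7, 0.2, 0.2]
gripper_width: 0.759
grasp_force: 0.0
```

Emit:
send_rows:
  steps:
    - {"translation": [1,0,-3],"delta_rot": [0,0,0],"jaw": 6.5}
    - {"translation": [2,0,-6],"delta_rot": [0,0,0],"jaw": 6.5}
    - {"translation": [3,0,-9],"delta_rot": [0,0,0],"jaw": 6.5}
    - {"translation": [0,0,-11],"delta_rot": [0,0,0],"jaw": 6.5}
    - {"translation": [-4,0,-12],"delta_rot": [0,0,0],"jaw": 6.5}
    - {"translation": [-8,0,-13],"delta_rot": [0,0,0],"jaw": 6.5}
    - {"translation": [-8,0,-13],"delta_rot": [0,0,0],"jaw": 6.5}
    - {"translation": [-8,0,-13],"delta_rot": [0,0,0],"jaw": 6.5}

```text
time: 15.8
tool_pos: [0.5568, 0.2224, 0.2678]
tool_rot: [-0.008, 0.984, 0.045, 0.173]
contact_force: [1.0, -0.4, 0.1]
gripper_width: 0.763
grasp_force: 0.0
```

```bash
python3 -c "
from h import *
s=state();print(s['tool_pos'],s['contact_force'],s['time'])
fs=[]
for n in('side','wrist','top'):
  f=grab_frame(n);P=cloud(f);fs.append(f['pixels'])
  m=(P[...,2]>.088)&(P[...,2]<.16)&(np.hypot(P[...,0]-.676,P[...,1]-.234)<.06)
  q=P[m]
  if len(q):
    for a,b in((.088,.122),(.14,.16)):
      k=q[(q[:,2]>a)&(q[:,2]<b)]
      if len(k): print(n,a,len(k),(k.min(0)+k.max(0))/2,np.ptp(k,axis=0),k[:,2].max())
  L=C.inv().apply((P-O).reshape(-1,3)); m=(abs(L[:,2]-.245)<.03)&(L[:,0]<-.02)&(abs(L[:,1])<.15)&(L[:,0]>-.1)
  if m.any(): print('edge',np.percentile(L[m][:,0],1))
cv2.imwrite('pics/f.png',np.hstack([cv2.resize(x,(400,300),interpolation=cv2.INTER_AREA) for x in fs[:2]]))"
```

```text
[0.55681861 0.22238412 0.2678439 ] [ 1.00981963 -0.43580414  0.09848154] 15.8
side 0.088 119 [0.67518919 0.22627936 0.10488011] [0.03604496 0.02533736 0.03374929] 0.12175475589299616
side 0.14 76 [0.67556974 0.23224458 0.14771421] [0.02170222 0.02301907 0.01438953] 0.15490898068075099
edge -0.04442080416491529
wrist 0.088 289 [0.66528236 0.23257714 0.10499537] [0.01539802 0.03632713 0.03376943] 0.121880089269394
wrist 0.14 658 [0.67650905 0.23267914 0.14683892] [0.02144483 0.02137838 0.01112465] 0.15240124608913702
top 0.088 65 [0.67033031 0.229795   0.10472585] [0.02874069 0.03338106 0.03300498] 0.12122834117726325
top 0.14 68 [0.67534364 0.23246512 0.14743789] [0.02080089 0.02237037 0.01319868] 0.15403723139876369
edge -0.045530296702424
```

View pics/f.png

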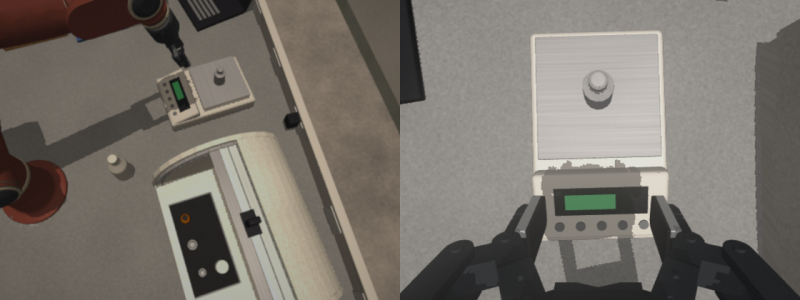

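The weight stands upright in the middle of the pan, at about (598,90) in the right panel. The shutter is still open, the other four things are in place, and the gripper is clear of everything.

```bash
python3 -c "
from plant import *
print(job_done())"
```

```text
the job is handed in; nothing more can be done
None
```

The shutter is fully raised and stays open, the largest weight stands upright within about 2 mm of the pan's centre, and the other things in the tray are where they were; I handed the job in at about 16 s on the robot's clock, and no verdict came back.

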